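# Roll the laminate slats down flat

### The job

The six laminate slats in the tray stand proud of their backing board: take the hand roller from its stand by the red grip and roll it along the row from one end slat to the other, with a firm and steady push of about 20 N (never over 50 N), until every slat is fully down on the board. The board lies a little out of level and at no fixed height, so go by feel; let nothing but the roller touch the tray or its slats. Then hang the roller back in its stand, upright with its cross plate on both rails, let go, and leave the jar, tin, plane and glue bottle where they stand.

Things in the scene. Friction and masses are not known exactly. Their poses are not given: they have to be found in the camera images.
- panel: pressing tray fixed to the bench, dark rim 24 mm high, 226 mm along its x (the rolling direction), 140 mm along y; origin at the centre of its underside, on the bench. In it lies a plywood backing board, 188 x 112 mm, with six wooden laminate slats side by side, each 28.5 mm along x, 106 mm along y, 8 mm thick, at x = -75, -45, -15, 15, 45, 75 mm
- row_middle (a point): a point in the tray under the middle of the row of slats, 46 mm above the bench. The backing board is packed up by an amount that is not told: seated slats have their top face 0 to 20 mm above this point at the middle, and it may slope along the tray's x by up to 0.04 rad either way (3 mm at the end slats); level along y. The board does not give way
- stand: roller stand fixed to the bench: plywood base 100 mm (x) by 150 mm (y), 10 mm thick, with two dark wooden rails along x at y = -56 and +56 mm, 90 mm long, 22 mm thick, tops 72 mm above the bench, 90 mm clear between them; origin at the centre of its underside
- stand_rest (a point): where the roller's origin is when it hangs in the stand: 40 mm above the stand's origin. Its cross plate then rests on both rails and its wheel is clear between them
- roller: hand roller, about 0.4 kg, origin on the wheel's axle at mid-width, z up towards the grip, rolls along its x; same after a half turn. Black rubber wheel 50 mm diameter, 60 mm wide along y: its lowest line is 25 mm below the origin. Steel cross plate 44 (x) x 124 (y) x 8 mm, underside 32 mm above the origin. Steel side plates beside the wheel, 78 mm over the axle ends
- roller_grip (a point): middle of the roller's red grip block, 63 mm above the roller's origin. The block is 28 mm thick along the roller's x (grasp it from above with the fingers closing along this x), 76 mm along y and 46 mm high, its top 86 mm above the origin
- wheel (a joint): turn of the roller's wheel in its fork, rad, free both ways without end; 0 at the start
- slat1 (a joint): how far slat 1 (at x = -75 mm in the tray) stands proud of its seat on the backing board, m: 0 fully down, 0.003 to 0.0055 at the start, end stop at 0.007. It moves straight down only when pressed with more than about 8 N and stays where it is left
- slat2 (a joint): how far slat 2 (at x = -45 mm in the tray) stands proud of its seat on the backing board, m: 0 fully down, 0.003 to 0.0055 at the start, end stop at 0.007. It moves straight down only when pressed with more than about 8 N and stays where it is left
- slat3 (a joint): how far slat 3 (at x = -15 mm in the tray) stands proud of its seat on the backing board, m: 0 fully down, 0.003 to 0.0055 at the start, end stop at 0.007. It moves straight down only when pressed with more than about 8 N and stays where it is left
- slat4 (a joint): how far slat 4 (at x = 15 mm in the tray) stands proud of its seat on the backing board, m: 0 fully down, 0.003 to 0.0055 at the start, end stop at 0.007. It moves straight down only when pressed with more than about 8 N and stays where it is left
- slat5 (a joint): how far slat 5 (at x = 45 mm in the tray) stands proud of its seat on the backing board, m: 0 fully down, 0.003 to 0.0055 at the start, end stop at 0.007. It moves straight down only when pressed with more than about 8 N and stays where it is left
- slat6 (a joint): how far slat 6 (at x = 75 mm in the tray) stands proud of its seat on the backing board, m: 0 fully down, 0.003 to 0.0055 at the start, end stop at 0.007. It moves straight down only when pressed with more than about 8 N and stays where it is left
- jar_screws_a: glass jar of screws with brown lid, 92 mm tall; bystander, origin at the centre of its underside
- nail_tin: open tin of nails, 70 mm across, 61 mm tall; bystander, origin at the centre of its underside
- block_plane: small hand plane with dark blue body, 170 mm long; bystander, origin at the centre of its underside
- glue_bottle: yellow glue bottle with red nozzle, 187 mm tall; bystander, origin at the centre of its underside

How it is judged:
By the outcome, as a careful person would: the job done as asked, in the order asked, and still so for the second after the job is handed in, with the robot touching nothing.
It also fails if it takes over 72 s, if anything falls off the work surface, if the arm or the gripper's body presses on something with over 40 N, if the wrist force passes 120 N, or if a joint passes its speed limit or range.

### The arm

A 6-joint arm with a two-finger parallel gripper is mounted at the origin on the work surface; the furniture and walls round the work are solid. World frame = base frame: x ahead of the robot, y to its left, z up, the work surface at z = 0. Lengths are in m, angles in rad, forces in N, time in s.
With the tool pointing down it reaches from about 0.3 to 0.75 m from the base axis. Payload 8.5 kg.
Tool frame: the origin (TCP) lies on the centre line of the jaws, within the pads' length; the fingertips stand 8 mm ahead of it and the grasp point (between the pads) lies 11 mm behind it; z points along the fingers, y is the line along which they close (so a half turn about z gives the same grasp; the last joint's range is limited). The gripper opens to 85 mm and grips with 20 to 120 N. Pads are 22 mm wide; open, the fingers measure 114 mm over their backs; the gripper's body (76 mm by 85 mm) begins 54 mm behind the grasp point. The pads swing forward as they close: fully open they stand 13 mm farther back than shut.
Start: joints at [0.976, 0.381, 1.297, -0, 1.464, -0.215], TCP at [0.204, 0.511, 0.216] pointing down, gripper open.
Joint ranges: [-3.11, 3.11], [-0.89, 2.33], [0.22, 2.48], [-1.42, 4.56], [0.17, 2.85], [-2.88, 2.88]. Speed limits (rad/s): [2.39, 2.39, 3.14, 3.14, 3.14, 3.14].

### API

Orientations are given as [roll, pitch, yaw] about the fixed x, y, z axes, in that order (R = Rz(yaw) Ry(pitch) Rx(roll)).
In Python, from cell import * gives the robot as it stands. The module is installed in compiled form; this text tells all that it offers.
- The arm moves only by the tool play_rows, never from a script. Its arguments are lists of equal length, an entry for each row: "turn": the turn, a rotation vector about the world's x, y, z in rad, a list of three; "offset": the shift along the world's x, y, z in m, a list of three; "claw": the closure in counts, from 0 (fully open) to 255 (shut). In form: {"turn": [[wx, wy, wz], ...], "offset": [[dx, dy, dz], ...], "claw": [claw, ...]}. A call has 1 to 12 rows; each row is the pose to reach, as a shift and turn from the pose commanded when the call began; what a row does not reach only later rows make up. A row lasts 1/12 s, in which the tool goes at most 41.7 mm and 7.16 degrees, less where a joint would pass 70% of its speed; a pose out of reach is approached as far as the arm can. A call with a gripper value outside its range is refused whole. The fingers move at their own pace and stop on an object; "force" is the grip in N (left out, the last holds). Time passes only in rows, so rows that repeat a pose let the fingers close. It gives the time, the measured TCP pose, the force, the opening and the grip force at its end, in the units of the state.
- observe(): the state, without advancing time (a new reading comes with each control period).
- grab_frame(name): name is "side" or "top"; returns the picture (420x560x3 uint8, red, green, blue); there is no depth.
- camera_model(name): a dict with "fx", "fy", "cx", "cy" (pixels), "R" (3x3) and "t" (3): a world point X has camera coordinates R X + t. Camera axes: x right, y down, z forward; pixel columns grow to the right and rows downward; lengths in m; the calibration is good to about 2 mm. A picture is of the moment at which its call begins. camera_model takes no time and is no camera call.
- job_done(): hands the job in; it is judged then, once.
The state is a dict: "t": time; "joints": joint angles; "joint_velocities": joint speeds; "tau": joint torques, N m; "tool_pos": TCP position; "tcp_rot": TCP orientation; "ft_force": force on the tool from outside, world axes, zero at the start; "ft_torque": the same for the moment, N m; "opening": opening from 0.0 (shut) to 1.0 (fully open); "gripper_force": force on a finger pad.
Only numpy, scipy, OpenCV 4.12 (cv2) and the standard library are available. Lean on these libraries where they do the work, as an engineer would, in place of code of your own. Each camera call takes 0.05 s, during which the arm holds its last target. There are 200 camera calls.

## Working session

There is one attempt and no reset: what is moved stays moved. The work goes in short steps, Python scripts to look and compute and a tool call to move; the robot and the scene stay as the last step left them, time stands still between calls to the robot, and variables do not carry over. Pictures are saved under pics/ and viewed, at most 10 in all, crops included, and the job is handed in when it is done.

Besides the shell and the picture viewer there is one more tool, called after "Call:" as a command line: name --argument value ..., lists and objects as JSON in quotes. play_rows: Moves the arm, as the interface text tells. Its arguments: {"type":"object","properties":{"turn":{"type":"array","items":{"type":"array","items":{"type":"number"}}},"offset":{"type":"array","items":{"type":"array","items":{"type":"number"}}},"claw":{"type":"array","items":{"type":"number"}},"force":{"type":"number"}},"required":["turn","offset","claw"]}

```bash
mkdir -p pics; python3 - <<'E'
from cell import *
import cv2
for n in("side","top"):
    cv2.imwrite(f"pics/{n}0.png",cv2.resize(grab_frame(n)[:,:,::-1],(800,600),interpolation=cv2.INTER_CUBIC))
    print(n,camera_model(n))
s=observe();print(s)
E
```

```text
side {'fx': 429.9015398873065, 'fy': 429.9015398873065, 'cx': 284.85513561592063, 'cy': 203.75413511815063, 'R': array([[ 0.92562515, -0.37843461,  0.0023085 ],
       [-0.20666967, -0.51059112, -0.83461629],
       [ 0.31702639,  0.77206473, -0.55082694]]), 't': array([-0.53305195,  0.19936986,  0.76125987])}
top {'fx': 535.6348748260531, 'fy': 535.6348748260531, 'cx': 276.3241306299593, 'cy': 216.09098458183664, 'R': array([[ 0.00524467, -0.99998342, -0.00237896],
       [-0.99372517, -0.00494602, -0.11174002],
       [ 0.1117264 ,  0.00295007, -0.99373463]]), 't': array([0.01612934, 0.61452688, 1.26773621])}
{'t': 0.1, 'joints': array([ 9.75711623e-01,  3.81129730e-01,  1.29815551e+00,  3.76765235e-05,
        1.46357749e+00, -2.15320517e-01]), 'joint_velocities': array([-0.00052163, -0.00200455, -0.00306132, -0.00058767,  0.00025539,
       -0.00056434]), 'tau': array([ 3.72409355e-03, -4.49218154e+01, -2.31656420e+01, -9.30023862e-05,
        3.69057641e-03, -6.33131026e-05]), 'tool_pos': array([0.20373396, 0.5105838 , 0.21588286]), 'tcp_rot': array([-3.14035990e+00, -3.07956748e-04,  2.76182422e+00]), 'ft_force': array([-0.62394726, -0.10459599,  0.01390772]), 'ft_torque': array([ 0.01873775, -0.0465926 ,  0.03836755]), 'gripper_force': 0.0, 'opening': 1.000402044080487}
```

View pics/top0.png

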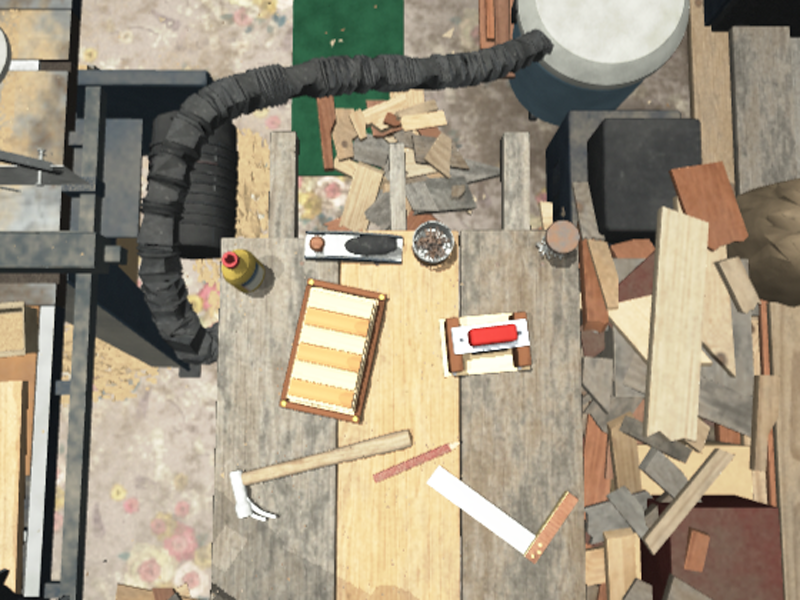

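View pics/side0.png

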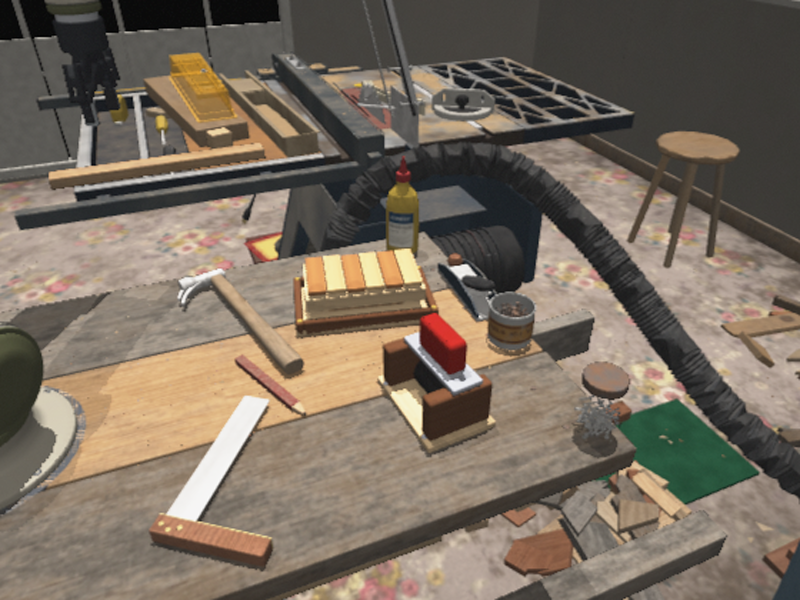

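The top view shows the tray with corners near (311,283), (385,296), (356,420), (283,405). The stand is near (487,343), with the red grip at (493,335). I'll enlarge both.

```bash
python3 - <<'E'
from cell import *
import cv2
im=grab_frame("top")[:,:,::-1]
# crop cols 190..380 rows 190..300 , x4
a=cv2.resize(im[190:300,190:290],None,fx=5,fy=5,interpolation=cv2.INTER_CUBIC)
b=cv2.resize(im[210:270,300:380],None,fx=10,fy=10,interpolation=cv2.INTER_CUBIC)
cv2.imwrite("pics/tray.png",a);cv2.imwrite("pics/stand.png",b)
E
```

```text
(no output)
```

View pics/tray.png

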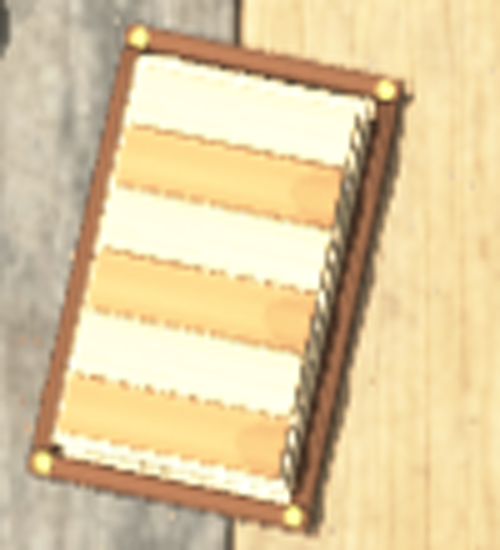

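View pics/stand.png

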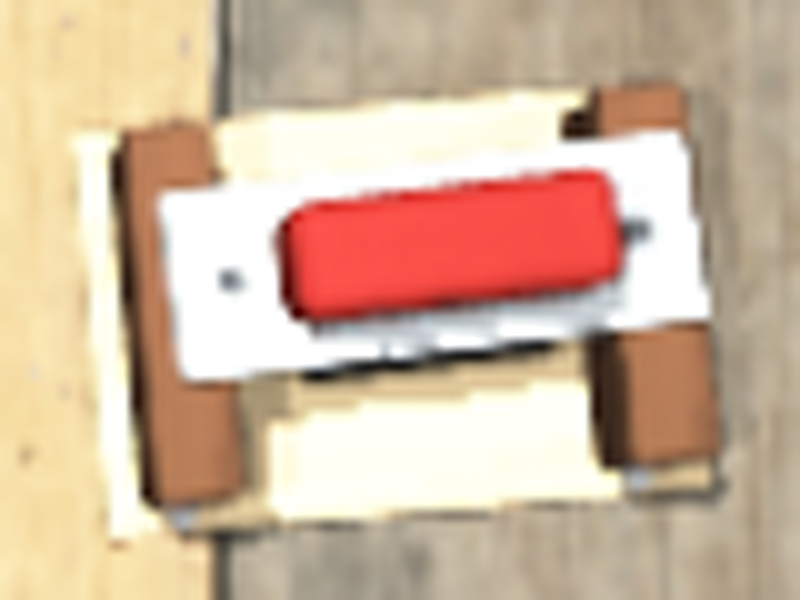

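Crop readings: the brass tray corners are at (139,37), (386,90), (292,515) and (42,461). The cross plate corners are at (160,195), (685,133), (710,322) and (185,380). The grip top and rail-end corners are also clear.

```bash
cat > h.py <<'E'
import numpy as np
from cell import *
def ray(px,z,n="top"):
    c=camera_model(n);o=-c["R"].T@c["t"]
    d=c["R"].T@np.array([(px[0]-c["cx"])/c["fx"],(px[1]-c["cy"])/c["fy"],1])
    return (o+d*(z-o[2])/d[2])[:2]
def pts(P,k,off,z,n="top"):
    return np.array([ray(((p[0]+.5)/k-.5+off[0],(p[1]+.5)/k-.5+off[1]),z,n) for p in P])
E
python3 - <<'E'
from h import *
np.set_printoptions(precision=4,suppress=True)
def rep(name,Q):
    # Q order: TL,TR,BR,BL in picture
    e1=Q[1]-Q[0]+Q[2]-Q[3]; e2=Q[3]-Q[0]+Q[2]-Q[1]
    print(name,"c",Q.mean(0),"across",np.linalg.norm(e1)/2,"down",np.linalg.norm(e2)/2,"ang(up dir)",np.arctan2(-e2[1],-e2[0]),"across ang",np.arctan2(-e1[0],e1[1])+0)
rep("tray",pts([(139,37),(386,90),(292,515),(42,461)],5,(190,190),.024))
o=(300,210)
rep("plate",pts([(160,195),(685,133),(710,322),(185,380)],10,o,.080))
rep("grip",pts([(283,205),(610,172),(622,282),(292,320)],10,o,.126))
rep("railL",pts([(122,132),(208,122),(242,487),(157,503)],10,o,.072))
rep("railR",pts([(598,88),(683,88),(720,455),(615,465)],10,o,.072))
rep("base",pts([(75,135),(690,80),(720,490),(112,540)],10,o,.01))
# slat row at z~.056: corners
for z in(.05,.06,.07): rep("slats z%g"%z,pts([(138,55),(375,97),(285,475),(58,430)],5,(190,190),z))
E
```

```text
tray c [0.5457 0.1255] across 0.1241380515878554 down 0.21170069487556095 ang(up dir) -0.2073170921706424 across ang 2.9350232324136156
plate c [ 0.565 -0.137] across 0.12356974161359209 down 0.04408422233507682 ang(up dir) 0.12404749513515229 across ang -3.0226112926121953
grip c [ 0.5643 -0.1351] across 0.0744343163452086 down 0.025455277560937125 ang(up dir) 0.08396387283233829 across ang -3.0287636155903535
railL c [ 0.5528 -0.0785] across 0.0203293728592733 down 0.08682134982042213 ang(up dir) 0.09002755124894227 across ang -2.9858753541073915
railR c [ 0.5621 -0.1893] across 0.022353847924295744 down 0.08769381578842586 ang(up dir) 0.059137872004941014 across ang -3.084246806027509
base c [ 0.5572 -0.1366] across 0.15134198067844104 down 0.10075032118894053 ang(up dir) 0.0740102313555294 across ang -3.050801511922738
slats z0.05 c [0.5495 0.1237] across 0.11302928019615366 down 0.18421764288168369 ang(up dir) -0.20793984205721264 across ang 2.9616542352657267
slats z0.06 c [0.5489 0.1229] across 0.11214520221717476 down 0.18277675286514591 ang(up dir) -0.20793984205721275 across ang 2.9616542352657262
slats z0.07 c [0.5482 0.122 ] across 0.11126112423819587 down 0.1813358628486081 ang(up dir) -0.20793984205721258 across ang 2.9616542352657267
```

Geometry agrees with the given sizes: tray centre (0.546,0.126), yaw about -0.207; stand about (0.557,-0.135), yaw about 0.085; roller about (0.5645,-0.136), yaw about 0.115. I'm moving above the roller.

Call:
play_rows --turn '[[0,0,-0.05],[0,0,-0.1],[0,0,-0.15],[0,0,-0.2],[0,0,-0.25],[0,0,-0.3],[0,0,-0.35],[0,0,-0.4],[0,0,-0.45],[0,0,-0.5],[0,0,-0.54],[0,0,-0.54]]' --offset '[[0.016,-0.029,0],[0.033,-0.059,0],[0.05,-0.09,0],[0.066,-0.118,0],[0.083,-0.149,0],[0.1,-0.179,0],[0.116,-0.208,0],[0.133,-0.239,0],[0.15,-0.269,0],[0.165,-0.296,0],[0.18,-0.323,0],[0.18,-0.323,0]]' --claw '[0,0,0,0,0,0,0,0,0,0,0,0]' --force 100

```text
t: 1.15
tool_pos: [0.386, 0.1843, 0.2163]
tcp_rot: [-3.141, 0.001, 2.215]
ft_force: [-0.5, 0.6, -0.2]
opening: 1.0
gripper_force: 0.0
```

Call:
play_rows --turn '[[0,0,-0.05],[0,0,-0.1],[0,0,-0.15],[0,0,-0.2],[0,0,-0.25],[0,0,-0.3],[0,0,-0.35],[0,0,-0.4],[0,0,-0.45],[0,0,-0.5],[0,0,-0.536],[0,0,-0.536]]' --offset '[[0.016,-0.029,0],[0.033,-0.059,0],[0.05,-0.09,0],[0.066,-0.118,0],[0.083,-0.149,0],[0.1,-0.179,0],[0.116,-0.208,0],[0.133,-0.239,0],[0.15,-0.269,0],[0.165,-0.296,0],[0.181,-0.324,0],[0.181,-0.324,0]]' --claw '[0,0,0,0,0,0,0,0,0,0,0,0]'

```text
t: 2.15
tool_pos: [0.5666, -0.1404, 0.2152]
tcp_rot: [-3.141, 0.001, 1.681]
ft_force: [-0.2, 0.1, -0.7]
opening: 1.002
gripper_force: 0.0
```

```bash
python3 - <<'E'
from h import *
import cv2
s=observe();print(s["tool_pos"],s["tcp_rot"],s["ft_force"],s["t"])
im=grab_frame("side")[:,:,::-1]
cv2.imwrite("pics/s1.png",cv2.resize(im[130:330,220:460],None,fx=3,fy=3,interpolation=cv2.INTER_CUBIC))
E
```

```text
[ 0.56664472 -0.14037821  0.21517152] [-3.14121821e+00  7.46765434e-04  1.68060025e+00] [-0.23918852  0.08029413 -0.66131182] 2.15
```

View pics/s1.png

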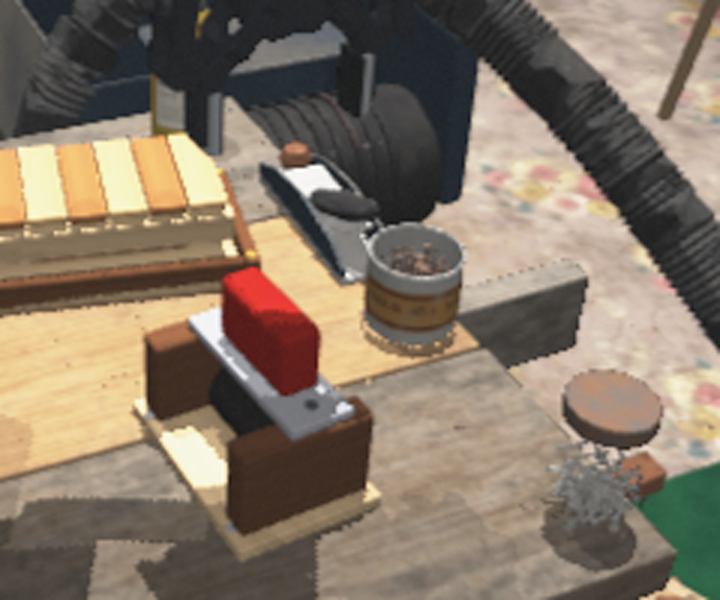

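The open fingers are above and straddle the grip (fingers at about (215,125) and (355,75) in the crop, and the grip at (270,330)). I'm descending now.

Call:
play_rows --turn '[[0,0,0],[0,0,0.005],[0,0,0.005],[0,0,0.005],[0,0,0.005],[0,0,0.005],[0,0,0.005],[0,0,0.005],[0,0,0.005],[0,0,0.005]]' --offset '[[-0.001,0,0],[-0.001,0,0],[-0.001,0,-0.02],[-0.001,0,-0.04],[-0.001,0,-0.06],[-0.001,0,-0.08],[-0.001,0,-0.1],[-0.001,0,-0.115],[-0.001,0,-0.12],[-0.001,0,-0.12]]' --claw '[0,0,0,0,0,0,0,0,0,0]'

```text
t: 3.03
tool_pos: [0.5633, -0.1351, 0.0958]
tcp_rot: [-3.14, -0.001, 1.692]
ft_force: [-0.4, 0.0, 0.9]
opening: 1.004
gripper_force: 0.0
```

Call:
play_rows --turn '[[0,0,0],[0,0,0],[0,0,0],[0,0,0],[0,0,0],[0,0,0],[0,0,0],[0,0,0],[0,0,0],[0,0,0]]' --offset '[[0,0,0],[0,0,0],[0,0,0],[0,0,0],[0,0,0],[0,0,0],[0,0,0],[0,0,0],[0,0,0],[0,0,0]]' --claw '[120,150,170,200,255,255,255,255,255,255]' --force 100

```text
t: 3.87
tool_pos: [0.5647, -0.1363, 0.0975]
tcp_rot: [3.139, 0.001, 1.691]
ft_force: [1.4, 1.9, 5.8]
opening: 0.301
gripper_force: 99.2
```

Call:
play_rows --turn '[[0,0,0],[0,0,0],[0,0,0],[0,0,0],[0,0,0],[0,0,0],[0,0,0],[0,0,0],[0,0,0],[0,0,0]]' --offset '[[0,0,0.005],[0,0,0.015],[0,0,0.03],[0,0,0.05],[0,0,0.07],[0,0,0.09],[0,0,0.1],[0,0,0.1],[0,0,0.1],[0,0,0.1]]' --claw '[255,255,255,255,255,255,255,255,255,255]'

```text
t: 4.7
tool_pos: [0.5632, -0.136, 0.195]
tcp_rot: [-3.139, -0.001, 1.691]
ft_force: [-1.2, -1.0, -4.2]
opening: 0.296
gripper_force: 98.9
```

```bash
python3 - <<'E'
from h import *
import cv2
s=observe();print(s["tool_pos"],s["tcp_rot"],s["ft_force"],s["ft_torque"],s["t"])
im=grab_frame("side")[:,:,::-1]
cv2.imwrite("pics/s2.png",cv2.resize(im[80:330,200:440],None,fx=2.4,fy=2.4,interpolation=cv2.INTER_CUBIC))
E
```

```text
[ 0.56324411 -0.13598299  0.19499535] [-3.13916973e+00 -1.46314537e-03  1.69066610e+00] [-1.20233222 -0.97930738 -4.20753195] [-0.00459451  0.03279971  0.00360995] 4.7
```

View pics/s2.png

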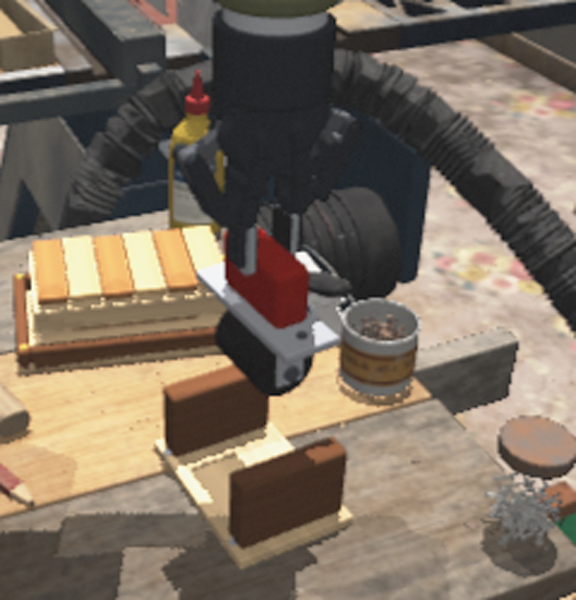

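Roller held squarely. Before touching down, I'll triangulate the slat-top height and move over the near end slat.

```bash
python3 - <<'E'
from h import *
import cv2
P={}
for n in("top","side"):
    c=camera_model(n);K=np.array([[c["fx"],0,c["cx"]],[0,c["fy"],c["cy"]],[0,0,1]]);P[n]=K@np.c_[c["R"],c["t"]]
T=[(375,97),(287,472),(62,430),(138,55)];S=[(425,288),(303,294),(308,256),(414,250)]
for a,b in zip(T,S):
    a=(np.array(a)+.5)/5-.5+190;b=(np.array(b)+.5)*.7-.5
    X=cv2.triangulatePoints(P["top"],P["side"],a[:,None],b[:,None])[:,0];print(X[:3]/X[3])
E
```

```text
[0.62730473 0.04762538 0.06081551]
[0.447092   0.08744271 0.07030292]
[0.47213387 0.19083213 0.07494302]
[0.64968162 0.15944372 0.06498094]
```

Call:
play_rows --turn '[[0,0,-0.04],[0,0,-0.08],[0,0,-0.12],[0,0,-0.16],[0,0,-0.2],[0,0,-0.24],[0,0,-0.28],[0,0,-0.322],[0,0,-0.322],[0,0,-0.322],[0,0,-0.322],[0,0,-0.322]]' --offset '[[-0.01,0.03,0],[-0.021,0.065,0],[-0.032,0.1,0],[-0.044,0.135,0],[-0.055,0.17,0],[-0.067,0.205,0],[-0.079,0.24,0],[-0.088,0.267,0],[-0.091,0.277,0],[-0.091,0.277,-0.01],[-0.091,0.277,-0.02],[-0.091,0.277,-0.02]]' --claw '[255,255,255,255,255,255,255,255,255,255,255,255]'

```text
t: 5.75
tool_pos: [0.4718, 0.1407, 0.1742]
tcp_rot: [-3.137, 0.001, 1.37]
ft_force: [-0.5, -0.3, -3.4]
opening: 0.302
gripper_force: 99.0
```

Call:
play_rows --turn '[[0,0,0],[0,0,0],[0,0,0],[0,0,0],[0,0,0],[0,0,0]]' --offset '[[0,0,-0.006],[0,0,-0.012],[0,0,-0.016],[0,0,-0.018],[0,0,-0.018],[0,0,-0.018]]' --claw '[255,255,255,255,255,255]'

```text
t: 6.25
tool_pos: [0.473, 0.1407, 0.1585]
tcp_rot: [3.141, -0.0, 1.369]
ft_force: [0.2, 0.2, -2.6]
opening: 0.299
gripper_force: 99.1
```

Call:
play_rows --turn '[[0,0,0],[0,0,0],[0,0,0],[0,0,0]]' --offset '[[0,0,-0.001],[0,0,-0.002],[0,0,-0.002],[0,0,-0.002]]' --claw '[255,255,255,255]'

```text
t: 6.58
tool_pos: [0.4729, 0.1408, 0.1565]
tcp_rot: [3.141, -0.0, 1.369]
ft_force: [-0.1, 1.1, -4.0]
opening: 0.299
gripper_force: 99.1
```

Call:
play_rows --turn '[[0,0,0],[0,0,0],[0,0,0],[0,0,0]]' --offset '[[0,0,-0.001],[0,0,-0.002],[0,0,-0.002],[0,0,-0.002]]' --claw '[255,255,255,255]'

```text
t: 6.92
tool_pos: [0.4729, 0.1408, 0.1544]
tcp_rot: [-3.141, 0.0, 1.369]
ft_force: [-0.1, 1.0, -3.3]
opening: 0.299
gripper_force: 99.1
```

Call:
play_rows --turn '[[0,0,0],[0,0,0],[0,0,0],[0,0,0]]' --offset '[[0,0,-0.001],[0,0,-0.002],[0,0,-0.002],[0,0,-0.002]]' --claw '[255,255,255,255]'

```text
t: 7.25
tool_pos: [0.4729, 0.1408, 0.1523]
tcp_rot: [-3.141, 0.0, 1.369]
ft_force: [-0.2, -0.2, -3.4]
opening: 0.298
gripper_force: 99.1
```

Call:
play_rows --turn '[[0,0,0],[0,0,0],[0,0,0],[0,0,0]]' --offset '[[0,0,-0.001],[0,0,-0.002],[0,0,-0.002],[0,0,-0.002]]' --claw '[255,255,255,255]'

```text
t: 7.58
tool_pos: [0.4733, 0.1408, 0.1508]
tcp_rot: [3.14, -0.0, 1.369]
ft_force: [-0.5, 0.3, 1.9]
opening: 0.299
gripper_force: 99.7
```

Call:
play_rows --turn '[[0,0,0],[0,0,0],[0,0,0],[0,0,0]]' --offset '[[0,0,-0.001],[0,0,-0.002],[0,0,-0.002],[0,0,-0.002]]' --claw '[255,255,255,255]'

```text
t: 7.92
tool_pos: [0.4733, 0.1408, 0.1489]
tcp_rot: [3.14, -0.0, 1.369]
ft_force: [0.1, 0.3, 4.6]
opening: 0.297
gripper_force: 100.1
```

Contact came at TCP z of about 0.151, and the slat is now yielding at about 8 N. I'm continuing down.

Call:
play_rows --turn '[[0,0,0],[0,0,0],[0,0,0],[0,0,0]]' --offset '[[0,0,-0.001],[0,0,-0.002],[0,0,-0.002],[0,0,-0.002]]' --claw '[255,255,255,255]'

```text
t: 8.25
tool_pos: [0.4726, 0.141, 0.147]
tcp_rot: [-3.141, -0.0, 1.369]
ft_force: [-1.6, 0.9, 9.5]
opening: 0.297
gripper_force: 100.7
```

Call:
play_rows --turn '[[0,0,0],[0,0,0],[0,0,0],[0,0,0]]' --offset '[[0,0,-0.0005],[0,0,-0.001],[0,0,-0.001],[0,0,-0.001]]' --claw '[255,255,255,255]'

```text
t: 8.58
tool_pos: [0.4725, 0.1411, 0.1463]
tcp_rot: [-3.141, -0.0, 1.369]
ft_force: [-4.0, 0.1, 11.1]
opening: 0.294
gripper_force: 101.1
```

Call:
play_rows --turn '[[0,0,0],[0,0,0],[0,0,0],[0,0,0]]' --offset '[[0,0,-0.0005],[0,0,-0.001],[0,0,-0.001],[0,0,-0.001]]' --claw '[255,255,255,255]'

```text
t: 8.92
tool_pos: [0.4729, 0.1411, 0.1461]
tcp_rot: [3.14, -0.001, 1.369]
ft_force: [-3.9, 0.1, 19.0]
opening: 0.295
gripper_force: 102.0
```

```bash
python3 - <<'E'
from h import *
s=observe();print(s["tool_pos"],s["tcp_rot"],s["ft_force"],s["ft_torque"])
E
```

```text
[0.47288642 0.14106065 0.14608615] [ 3.14032173e+00 -7.40819352e-04  1.36895910e+00] [-3.94046522  0.0574966  19.01137974] [ 0.08737643  1.19946769 -0.05789777]
```

Slat 1 is seated (about 22 N contact force, stiffness about 8 N/mm). I'll roll in short strides toward +x of the tray, steering by force.

Call:
play_rows --turn '[[0,0,0],[0,0,0],[0,0,0],[0,0,0],[0,0,0],[0,0,0]]' --offset '[[0.002,-0.0004,0],[0.004,-0.0008,0],[0.006,-0.0012,-0.0001],[0.008,-0.0016,-0.0001],[0.0098,-0.002,-0.0002],[0.0098,-0.002,-0.0002]]' --claw '[255,255,255,255,255,255]'

```text
t: 9.42
tool_pos: [0.4841, 0.1387, 0.1461]
tcp_rot: [3.137, -0.001, 1.369]
ft_force: [-0.6, -0.1, 15.8]
opening: 0.303
gripper_force: 101.6
```

Call:
play_rows --turn '[[0,0,0],[0,0,0],[0,0,0],[0,0,0],[0,0,0],[0,0,0]]' --offset '[[0.002,-0.0004,-0.0001],[0.004,-0.0008,-0.0002],[0.006,-0.0012,-0.0003],[0.008,-0.0016,-0.0003],[0.0098,-0.002,-0.0004],[0.0098,-0.002,-0.0004]]' --claw '[255,255,255,255,255,255]'

```text
t: 9.92
tool_pos: [0.4945, 0.1367, 0.1462]
tcp_rot: [3.135, -0.001, 1.369]
ft_force: [0.4, -0.3, 18.0]
opening: 0.295
gripper_force: 101.9
```

Call:
play_rows --turn '[[0,0,0],[0,0,0],[0,0,0],[0,0,0],[0,0,0],[0,0,0]]' --offset '[[0.002,-0.0004,-0.0001],[0.004,-0.0008,-0.0001],[0.006,-0.0012,-0.0002],[0.008,-0.0016,-0.0002],[0.0098,-0.002,-0.0003],[0.0098,-0.002,-0.0003]]' --claw '[255,255,255,255,255,255]'

```text
t: 10.42
tool_pos: [0.5036, 0.1349, 0.1462]
tcp_rot: [3.137, -0.001, 1.369]
ft_force: [-3.0, 0.2, 22.8]
opening: 0.298
gripper_force: 102.4
```

Call:
play_rows --turn '[[0,0,0],[0,0,0],[0,0,0],[0,0,0],[0,0,0],[0,0,0]]' --offset '[[0.002,-0.0004,0.0002],[0.004,-0.0008,0.0004],[0.006,-0.0012,0.0005],[0.008,-0.0016,0.0006],[0.0098,-0.002,0.0006],[0.0098,-0.002,0.0006]]' --claw '[255,255,255,255,255,255]'

```text
t: 10.92
tool_pos: [0.5136, 0.1328, 0.1462]
tcp_rot: [3.137, -0.001, 1.369]
ft_force: [-0.1, -0.6, 16.8]
opening: 0.3
gripper_force: 101.7
```

Call:
play_rows --turn '[[0,0,0],[0,0,0],[0,0,0],[0,0,0],[0,0,0],[0,0,0]]' --offset '[[0.002,-0.0004,0],[0.004,-0.0008,0],[0.006,-0.0012,0],[0.008,-0.0016,0],[0.0098,-0.002,0],[0.0098,-0.002,0]]' --claw '[255,255,255,255,255,255]'

```text
t: 11.42
tool_pos: [0.5237, 0.1308, 0.1464]
tcp_rot: [3.136, -0.001, 1.369]
ft_force: [-0.2, -0.4, 16.2]
opening: 0.299
gripper_force: 101.6
```

Call:
play_rows --turn '[[0,0,0],[0,0,0],[0,0,0],[0,0,0],[0,0,0],[0,0,0]]' --offset '[[0.002,-0.0004,0],[0.004,-0.0008,0],[0.006,-0.0012,0],[0.008,-0.0016,0],[0.0098,-0.002,0],[0.0098,-0.002,0]]' --claw '[255,255,255,255,255,255]'

```text
t: 11.92
tool_pos: [0.5323, 0.1291, 0.1464]
tcp_rot: [3.139, -0.001, 1.369]
ft_force: [-3.7, 1.5, 20.8]
opening: 0.299
gripper_force: 102.0
```

Call:
play_rows --turn '[[0,0,0],[0,0,0],[0,0,0],[0,0,0],[0,0,0],[0,0,0]]' --offset '[[0.002,-0.0004,0],[0.004,-0.0008,0],[0.006,-0.0012,0],[0.008,-0.0016,0],[0.0098,-0.002,0],[0.0098,-0.002,0]]' --claw '[255,255,255,255,255,255]'

```text
t: 12.42
tool_pos: [0.543, 0.1268, 0.1464]
tcp_rot: [3.136, -0.001, 1.369]
ft_force: [-0.8, 1.0, 17.5]
opening: 0.296
gripper_force: 101.6
```

Call:
play_rows --turn '[[0,0,0],[0,0,0],[0,0,0],[0,0,0],[0,0,0],[0,0,0]]' --offset '[[0.002,-0.0004,0],[0.004,-0.0008,0],[0.006,-0.0012,0],[0.008,-0.0016,0],[0.0098,-0.002,0],[0.0098,-0.002,0]]' --claw '[255,255,255,255,255,255]'

```text
t: 12.92
tool_pos: [0.5531, 0.1248, 0.1465]
tcp_rot: [3.136, -0.001, 1.369]
ft_force: [-0.6, 0.4, 16.1]
opening: 0.298
gripper_force: 101.6
```

Call:
play_rows --turn '[[0,0,0],[0,0,0],[0,0,0],[0,0,0],[0,0,0],[0,0,0]]' --offset '[[0.002,-0.0004,0],[0.004,-0.0008,0],[0.006,-0.0012,0],[0.008,-0.0016,0],[0.0098,-0.002,0],[0.0098,-0.002,0]]' --claw '[255,255,255,255,255,255]'

```text
t: 13.42
tool_pos: [0.5619, 0.1231, 0.1465]
tcp_rot: [3.138, -0.001, 1.369]
ft_force: [-3.4, 1.5, 18.6]
opening: 0.296
gripper_force: 101.9
```

Call:
play_rows --turn '[[0,0,0],[0,0,0],[0,0,0],[0,0,0],[0,0,0],[0,0,0]]' --offset '[[0.002,-0.0004,0],[0.004,-0.0008,0],[0.006,-0.0012,0],[0.008,-0.0016,0],[0.0098,-0.002,0],[0.0098,-0.002,0]]' --claw '[255,255,255,255,255,255]'

```text
t: 13.92
tool_pos: [0.5724, 0.1209, 0.1465]
tcp_rot: [3.136, -0.001, 1.369]
ft_force: [-0.1, 0.1, 16.1]
opening: 0.298
gripper_force: 101.6
```

Call:
play_rows --turn '[[0,0,0],[0,0,0],[0,0,0],[0,0,0],[0,0,0],[0,0,0]]' --offset '[[0.002,-0.0004,0],[0.004,-0.0008,-0.0001],[0.006,-0.0012,-0.0001],[0.008,-0.0016,-0.0001],[0.0098,-0.002,-0.0001],[0.0098,-0.002,-0.0001]]' --claw '[255,255,255,255,255,255]'

```text
t: 14.42
tool_pos: [0.5824, 0.1188, 0.1465]
tcp_rot: [3.136, -0.001, 1.369]
ft_force: [0.5, -0.2, 15.9]
opening: 0.298
gripper_force: 101.6
```

Call:
play_rows --turn '[[0,0,0],[0,0,0],[0,0,0],[0,0,0],[0,0,0],[0,0,0]]' --offset '[[0.002,-0.0004,0],[0.004,-0.0008,0],[0.006,-0.0012,0],[0.008,-0.0016,0],[0.0098,-0.002,0],[0.0098,-0.002,0]]' --claw '[255,255,255,255,255,255]'

```text
t: 14.92
tool_pos: [0.591, 0.1172, 0.1466]
tcp_rot: [3.139, -0.001, 1.369]
ft_force: [-4.3, 1.1, 18.7]
opening: 0.295
gripper_force: 102.0
```

Call:
play_rows --turn '[[0,0,0],[0,0,0],[0,0,0],[0,0,0],[0,0,0],[0,0,0]]' --offset '[[0.002,-0.0004,0],[0.004,-0.0008,0],[0.006,-0.0012,0],[0.008,-0.0016,0],[0.0098,-0.002,0],[0.0098,-0.002,0]]' --claw '[255,255,255,255,255,255]'

```text
t: 15.42
tool_pos: [0.6018, 0.1149, 0.1466]
tcp_rot: [3.136, -0.001, 1.369]
ft_force: [0.4, 0.8, 16.0]
opening: 0.299
gripper_force: 101.6
```

Call:
play_rows --turn '[[0,0,0],[0,0,0],[0,0,0],[0,0,0],[0,0,0],[0,0,0]]' --offset '[[0.002,-0.0004,0],[0.004,-0.0008,-0.0001],[0.006,-0.0012,-0.0001],[0.008,-0.0016,-0.0001],[0.0098,-0.002,-0.0001],[0.0098,-0.002,-0.0001]]' --claw '[255,255,255,255,255,255]'

```text
t: 15.92
tool_pos: [0.6119, 0.1129, 0.1466]
tcp_rot: [3.135, -0.002, 1.369]
ft_force: [0.8, 0.8, 16.3]
opening: 0.297
gripper_force: 101.6
```

Call:
play_rows --turn '[[0,0,0],[0,0,0],[0,0,0],[0,0,0],[0,0,0],[0,0,0]]' --offset '[[0.002,-0.0004,0],[0.004,-0.0008,0],[0.006,-0.0012,0],[0.008,-0.0016,0],[0.0098,-0.002,0],[0.0098,-0.002,0]]' --claw '[255,255,255,255,255,255]'

```text
t: 16.42
tool_pos: [0.6217, 0.1109, 0.1466]
tcp_rot: [3.135, -0.002, 1.369]
ft_force: [0.7, 0.5, 15.3]
opening: 0.295
gripper_force: 101.5
```

All six slats took about 19–20 N at one continuous seat line (z 0.1461–0.1466). I'm lifting off and carrying the roller back.

Call:
play_rows --turn '[[0,0,0],[0,0,0],[0,0,0],[0,0,0],[0,0,0],[0,0,0],[0,0,0]]' --offset '[[0,0,0.003],[0,0,0.01],[0,0,0.025],[0,0,0.04],[0,0,0.052],[0,0,0.052],[0,0,0.052]]' --claw '[255,255,255,255,255,255,255]'

```text
t: 17.0
tool_pos: [0.6196, 0.1108, 0.1953]
tcp_rot: [-3.14, 0.0, 1.369]
ft_force: [-0.2, 0.5, -4.2]
opening: 0.296
gripper_force: 99.2
```

Call:
play_rows --turn '[[0,0,0.04],[0,0,0.08],[0,0,0.12],[0,0,0.16],[0,0,0.2],[0,0,0.24],[0,0,0.28],[0,0,0.292],[0,0,0.292],[0,0,0.292],[0,0,0.292]]' --offset '[[-0.008,-0.031,0],[-0.016,-0.062,0],[-0.024,-0.093,0],[-0.032,-0.124,0],[-0.04,-0.155,0],[-0.048,-0.186,0],[-0.056,-0.217,0],[-0.062,-0.24,0],[-0.063,-0.247,0],[-0.063,-0.247,0],[-0.063,-0.247,0]]' --claw '[255,255,255,255,255,255,255,255,255,255,255]'

```text
t: 17.92
tool_pos: [0.5566, -0.1356, 0.195]
tcp_rot: [-3.14, -0.001, 1.66]
ft_force: [-0.3, 0.2, -3.6]
opening: 0.295
gripper_force: 99.2
```

```bash
python3 - <<'E'
from h import *
import cv2
s=observe();print(s["tool_pos"],s["tcp_rot"],s["ft_force"],s["t"])
im=grab_frame("side")[:,:,::-1]
cv2.imwrite("pics/s3.png",cv2.resize(im[80:330,200:440],None,fx=2.4,fy=2.4,interpolation=cv2.INTER_CUBIC))
E
```

```text
[ 0.55664216 -0.1356066   0.1949827 ] [-3.14009177e+00 -1.48850289e-03  1.66014771e+00] [-0.34783592  0.23200595 -3.61275198] 17.9167
```

View pics/s3.png

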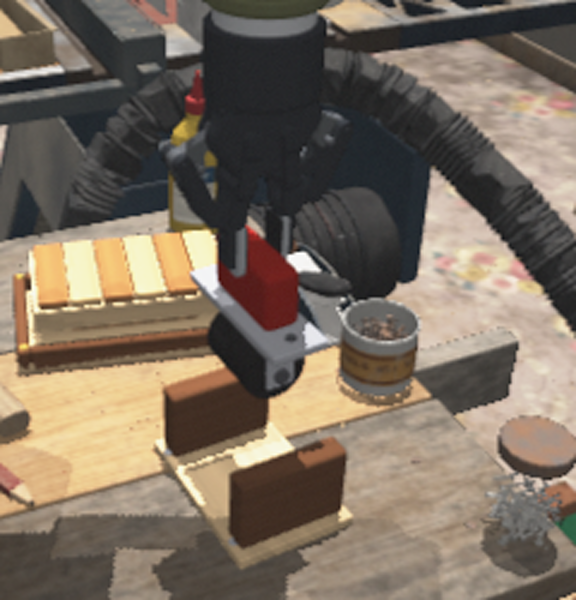

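The roller hangs straight above the stand, with the plate at (265,305) and the rails at (215,410) and (285,490). Lowering now.

Call:
play_rows --turn '[[0,0,0],[0,0,0],[0,0,0],[0,0,0],[0,0,0],[0,0,0],[0,0,0],[0,0,0]]' --offset '[[0.001,0,-0.015],[0.001,0,-0.03],[0.001,0,-0.045],[0.001,0,-0.06],[0.001,0,-0.075],[0.001,0,-0.085],[0.001,0,-0.09],[0.001,0,-0.09]]' --claw '[255,255,255,255,255,255,255,255]'

```text
t: 18.63
tool_pos: [0.5577, -0.1352, 0.105]
tcp_rot: [-3.14, -0.001, 1.662]
ft_force: [-0.2, -0.3, -3.9]
opening: 0.294
gripper_force: 99.1
```

Call:
play_rows --turn '[[0,0,0],[0,0,0],[0,0,0],[0,0,0],[0,0,0],[0,0,0]]' --offset '[[0,0,-0.002],[0,0,-0.004],[0,0,-0.006],[0,0,-0.007],[0,0,-0.007],[0,0,-0.007]]' --claw '[255,255,255,255,255,255]'

```text
t: 19.13
tool_pos: [0.558, -0.1363, 0.0991]
tcp_rot: [3.141, 0.0, 1.661]
ft_force: [-1.0, 0.6, -3.3]
opening: 0.299
gripper_force: 99.1
```

Call:
play_rows --turn '[[0,0,0],[0,0,0],[0,0,0],[0,0,0]]' --offset '[[0,0,-0.001],[0,0,-0.0015],[0,0,-0.0015],[0,0,-0.0015]]' --claw '[255,255,255,255]'

```text
t: 19.47
tool_pos: [0.558, -0.1362, 0.0976]
tcp_rot: [3.141, 0.0, 1.661]
ft_force: [-0.4, 1.1, -2.0]
opening: 0.301
gripper_force: 99.4
```

Call:
play_rows --turn '[[0,0,0],[0,0,0],[0,0,0],[0,0,0]]' --offset '[[0,0,-0.0005],[0,0,-0.001],[0,0,-0.001],[0,0,-0.001]]' --claw '[255,255,255,255]'

```text
t: 19.8
tool_pos: [0.5581, -0.1363, 0.0975]
tcp_rot: [3.14, 0.001, 1.661]
ft_force: [-1.8, 1.0, 6.1]
opening: 0.296
gripper_force: 100.5
```

Seated at z 0.0975, as when it was grasped. Opening and rising.

Call:
play_rows --turn '[[0,0,0],[0,0,0],[0,0,0],[0,0,0],[0,0,0],[0,0,0],[0,0,0],[0,0,0],[0,0,0],[0,0,0],[0,0,0],[0,0,0]]' --offset '[[0,0,0.001],[0,0,0.001],[0,0,0.001],[0,0,0.001],[0,0,0.001],[0,0,0.001],[0,0,0.001],[0,0,0.001],[0,0,0.001],[0,0,0.001],[0,0,0.001],[0,0,0.001]]' --claw '[255,170,165,160,150,130,100,60,0,0,0,0]'

```text
t: 20.8
tool_pos: [0.5579, -0.1362, 0.0974]
tcp_rot: [3.142, -0.0, 1.661]
ft_force: [0.1, 0.3, 0.4]
opening: 0.996
gripper_force: 0.0
```

Call:
play_rows --turn '[[0,0,0],[0,0,0],[0,0,0],[0,0,0],[0,0,0],[0,0,0],[0,0,0],[0,0,0],[0,0,0],[0,0,0],[0,0,0],[0,0,0]]' --offset '[[0,0,0.01],[0,0,0.025],[0,0,0.045],[0,0,0.07],[0,0,0.1],[0,0,0.13],[0,0,0.15],[-0.03,0,0.16],[-0.06,0,0.16],[-0.1,0,0.16],[-0.12,0,0.16],[-0.12,0,0.16]]' --claw '[0,0,0,0,0,0,0,0,0,0,0,0]'

```text
t: 21.8
tool_pos: [0.4349, -0.1357, 0.2589]
tcp_rot: [3.141, 0.001, 1.66]
ft_force: [0.8, -0.4, 1.1]
opening: 0.996
gripper_force: 0.0
```

```bash
python3 - <<'E'
from h import *
import cv2
s=observe();print(s["tool_pos"],s["ft_force"],s["t"])
im=grab_frame("side")[:,:,::-1]; tp=grab_frame("top")[:,:,::-1]
a=cv2.resize(im[80:330,200:440],None,fx=1.6,fy=1.6,interpolation=cv2.INTER_CUBIC)
b=cv2.resize(tp[140:300,150:410],None,fx=1.6,fy=1.6,interpolation=cv2.INTER_CUBIC)
b=cv2.copyMakeBorder(b,0,a.shape[0]-b.shape[0],0,0,cv2.BORDER_CONSTANT)
cv2.imwrite("pics/s4.png",np.hstack([a,b])[:,:800])
E
```

```text
[ 0.43487209 -0.13567671  0.25886019] [ 0.81056542 -0.42070316  1.07868227] 21.8
```

View pics/s4.png

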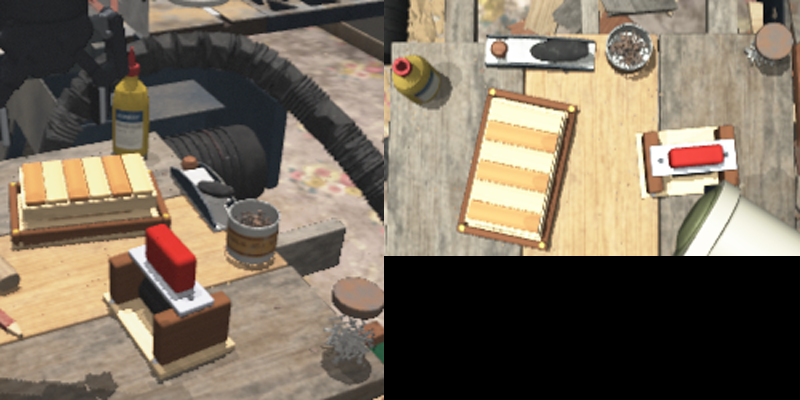

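The roller hangs upright on both rails (side view (170,270), top view (695,157)). The slats look flush and the bystanders are in place, so I'm handing in.

```bash
python3 -c "
from cell import *
print(job_done())"
```

```text
the job is handed in; nothing more can be done
None
```

The job is handed in: one pass at about 20 N rolled all six slats to what felt like full seating on an even line, the roller hangs upright on both rails, and the bystanders look unmoved; no verdict was returned.

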